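# Steer the laser spot into the ring with the two mirror screws

## Task

Line up the little laser bench: slide the laser's shutter fully open by its yellow tab, then turn the two ball-lever screws on top of the mirror mount until the red spot on the white screen lies wholly inside the black ring. Leave the shutter open and the screws where they are, and keep off the mirror, the screen and the tools lying around.

Things in the scene. Friction and masses are not known exactly. Their poses are not given: they have to be found in the camera images.
- bench_rig: the laser bench, fixed to the table: grey plate 208 x 425 mm with rows of holes, its top 12 mm above the table. Origin on the table below the middle of the mirror; x ahead, y left along the plate, z up. Plate edges: x -70 to 138, y -140 to 285 mm. The grey laser box (44 mm wide, top 86 mm above the table) lies 107 to 166 mm from the origin at -45 deg from x; the screen stands at x 77, y 238
- shutter (a joint): slide of the steel shutter blade in front of the laser's aperture: 0 shut, 0.022 m fully open against its stop; opens to the bench's left and back, at +45 deg from its +x. Stays where it is left, slides with about 1 N. While it is shut the spot is not on the screen
- shutter_tab (a point): middle of the top of the yellow shutter tab: 12 mm along the slide by 9 mm across, 110 mm above the table; the tab's yellow part is 18 mm tall. Free space on both sides; the laser's top beside it is at 86 mm, the shutter guide's at 82 mm
- az_screw (a joint): screw with the red ball, on the mount's left end. Lever angle, rad, counter-clockwise from above positive, stops at +-1.2; at 0 the lever points +103.5 deg from the bench's +x. Moves the spot only sideways: 18 mm per rad, to the right (facing the screen) for counter-clockwise, left for clockwise. Stiff (0.05 N m, 1 to 1.5 N at the ball), no spring or play, stays where it is left
- az_screw_axis (a point): on the axis of the red-ball screw at the height of its lever's centre line, 119 mm above the table; the brass knob here is 24 mm across and its top is 125 mm above the table
- az_screw_ball (a point): centre of the red ball (16 mm) at the end of the steel lever (rod 6 mm thick), 46 mm from the screw's axis, 119 mm above the table
- el_screw (a joint): screw with the blue ball, on the mount's right end, 60 mm from the other. Lever angle, rad, counter-clockwise from above positive, stops at +-1.2; at 0 the lever points about -76.5 deg from the bench's +x. Moves the spot only along the screen's slope: 17 mm per rad, counter-clockwise is up. Stiff (0.05 N m, 1 to 1.5 N at the ball), no spring or play, stays where it is left
- el_screw_axis (a point): on the axis of the blue-ball screw at the height of its lever's centre line, 119 mm above the table; brass knob as on the other screw. This screw rides on the gimbal: its axis shifts by up to 5 mm and its lever swings by up to 8 deg as the other screw turns
- el_screw_ball (a point): centre of the blue ball (16 mm), 46 mm from the screw's axis, 119 mm above the table; the same lever as the other
- mirror: tilting black plate (80 mm wide) with the round mirror (47 mm), facing 13.5 deg left of the bench's +x, origin 62 mm above the table; it hangs 28 to 78 mm above the table, below the head (88 x 34 mm, top 96 mm above the table) of the black mirror mount that bears the two screws. Not to be touched
- screen: white leaning screen 120 x 96 mm with a 10 mm grid, facing robot and mirror, top 123 mm above the table. Origin in the middle of its face, 76 mm above the table; x points right along the face (seen from the front), y level into it, z up; it leans back 20 deg, so up along the face is (0, 0.342, 0.940) in this frame. Not to be touched
- spot (a point): centre of the red laser spot on the screen, 7 mm across (with the shutter shut: where it will appear)
- ring (a point): centre of the flat black ring mark on the screen, inside diameter 18 mm, outside 22 mm; it stays put
- side_cutters: orange-handled side cutters, 106 mm long, right of the bench: a bystander
- driver_yellow: yellow screwdriver, 170 mm long, left of the bench: a bystander
- tweezers: steel tweezers, 127 mm long, left of the bench: a bystander
- pen: white and grey pen, 146 mm long, left of the bench: a bystander
- tape_roll: roll of black tape, 66 mm across and 19 mm high, left of the bench: a bystander

How it is judged:
On the way, in this order (a step that is already met when the one before it is completed fails the run):
1. the shutter is open, the spot on the screen (value of joint shutter above 0.018 m), for 0.2 s.
2. the spot has been steered inside the ring (value of joint shutter above 0.018 m and distance between spot and ring below 0.0055 m), for 0.2 s.
At the end, for the whole second after the job is handed in: The shutter stands open (at least 18 of its 22 mm), the spot's centre is within 5.5 mm of the ring's centre, so that the whole spot lies inside the ring, and both screws are at rest (all of step 2 and velocity of joint az_screw between -0.05 and 0.05 rad/s and velocity of joint el_screw between -0.05 and 0.05 rad/s); the robot touches nothing.
It fails at once if the mirror or the screen is touched (contact force between any of the fingers, the arm and mirror above 0.5 N or contact force between any of the fingers, the arm and screen above 0.5 N).
It fails at once if a tool lying around is moved by more than 20 mm (distance of any of side_cutters, driver_yellow, tweezers, pen, tape_roll from where it was at the start of the episode above 0.02 m).
It also fails if it takes over 61 s, if anything falls off the work surface, if the arm or the gripper's body presses on something with over 40 N, if the wrist force passes 120 N, or if a joint passes its speed limit or range.

## Robot

A 7-joint arm with a two-finger parallel gripper is mounted at the origin on a cart in front of the work surface, level with it; the furniture and walls round the work are solid. World frame = base frame: x ahead of the robot, y to its left, z up, the work surface at z = 0. Lengths are in m, angles in rad, forces in N, time in s.
With the tool pointing down it reaches from about 0.4 to 0.85 m from the base axis. Payload 10.4 kg.
Tool frame: the origin (TCP) lies between the finger pads; the fingertips stand 25 mm ahead of it and the grasp point (between the pads) lies 6 mm ahead of it; x points along the fingers, y is the direction in which the jaws open and shut, and the axes are right-handed (so a half turn about x gives the same grasp; the last joint's range is limited). The gripper opens to 87 mm and grips with 3 to 60 N. Pads are 19 mm wide; open, the fingers measure 117 mm over their backs; the gripper's body (75 mm by 190 mm) begins 51 mm behind the grasp point.
Start: joints at [-1.143, 0.332, -0.065, 1.46, 0.022, 1.35, -0.088], TCP at [0.272, 0.563, 0.248] pointing down, gripper open.
Joint ranges: [-2.6, 2.6], [-0.5, 2.12], [-1.47, 1.34], [0.16, 2.42], [-1.27, 4.41], [0.06, 2.06], [-2.6, 2.6]. Speed limits (rad/s): [2.22, 2.22, 2.79, 2.79, 3.14, 3.14, 3.14].

## Interface

Orientations are given as a unit quaternion [x, y, z, w].
In Python, from bench import r gives the robot as it stands.
- The arm moves only by the shell command python3 -m pendant 'ROWS' [FORCE]. ROWS is JSON, a list of rows, each an object with "translation": the shift along the world's x, y, z in cm, a list of three; "angular": the turn, a rotation vector about the world's x, y, z in degrees, a list of three; "hand": the opening, from -1 (shut) to 1 (fully open). In form: [{"translation": [dx, dy, dz], "angular": [wx, wy, wz], "hand": hand}, ...]. A call has 1 to 20 rows; each row shifts and turns the commanded pose from where the row before left it; what a row does not reach is not made up. A row lasts 1/10 s, in which the tool goes at most 50 mm and 8.59 degrees, less where a joint would pass 70% of its speed; a pose out of reach is approached as far as the arm can. A call is refused whole if a number of a shift passes 5 or a number of a turn 8.59, either way. A call with a gripper value outside its range is refused whole. The fingers move at their own pace and stop on an object; FORCE is the grip in N (left out, the last holds). Time passes only in rows, so rows that do not move let the fingers close. It gives the time, the measured TCP pose, the force and the opening at its end, in the units of the state.
- r.read_state(): the state, without advancing time (a new reading comes with each control period).
- r.camera(name): name is "scene" or "top"; returns the picture (384x512x3 uint8, red, green, blue); there is no depth.
- r.camera_info(name): a dict with "fx", "fy", "cx", "cy" (pixels), "distortion" ([k1, k2, p1, p2, k3] as OpenCV has them; the pictures are not rectified), "rvec" (rotation vector, rad) and "tvec" (3), from world to camera coordinates, as OpenCV has them. Camera axes: x right, y down, z forward; pixel columns grow to the right and rows downward; lengths in m; the calibration is good to about 2 mm. A picture is of the moment at which its call begins. camera_info takes no time and is no camera call.
- r.close_job(): hands the job in, once; it reports no verdict.
Trained networks look in the newest picture that a camera, given by its name, has taken for a name from the list of things; names that differ only in an ending like _2 or _b are one class to them, and where a whole thing is asked for, a point or a joint stands for the part that bears it (a point fixed in the world has none). Each returns a list of dicts, best first, with "confidence" (0 to 1); they miss things now and then, are a little off and sometimes report something else, mostly with a low value. They report only what shows in the picture. A call takes as long as a camera call.
- r.find_in(camera, name): "point" ([row, column] in pixels, amid what is visible of it).
- r.mark_of(camera, name): "point" ([row, column] in pixels: a listed point, or the origin of a listed thing).
The state is a dict: "time": time; "joint_positions": joint angles; "joint_vel": joint speeds; "joint_torque": joint torques, N m; "ee_pos": TCP position; "eef_rot": TCP orientation; "ft_force": force on the tool from outside, world axes, zero at the start; "torque": the same for the moment, N m; "width": finger opening in m.
Only numpy, scipy, OpenCV 4.12 (cv2) and the standard library are available. Lean on these libraries where they do the work, as an engineer would, in place of code of your own. Each camera call takes 0.05 s, during which the arm holds its last target.

## Working session

There is one attempt and no reset: what is moved stays moved. The work goes in short steps, Python scripts to look and compute and a shell command to move; the robot and the scene stay as the last step left them, time stands still between calls to the robot, and variables do not carry over. Pictures are saved under pics/ and viewed, and the job is handed in when it is done.

```bash
ls; mkdir -p pics
python3 - <<'E'
from bench import r
import cv2
s=r.read_state()
print({k:(v if not hasattr(v,'tolist') else v.tolist()) for k,v in s.items()})
for c in ("scene","top"):
    im=r.camera(c); cv2.imwrite(f"pics/{c}0.png",im[:,:,::-1]); print(c,r.camera_info(c))
    for n in ["bench_rig","mirror","screen","shutter_tab","az_screw_axis","az_screw_ball","el_screw_axis","el_screw_ball","ring","spot"]:
        m=r.mark_of(c,n); print(n,[(x['point'],round(x['confidence'],2)) for x in m[:2]])
print(r.read_state()['time'])
E
```

```text
pics
{'time': 0.0, 'joint_positions': [-1.142591393977544, 0.3329037037347847, -0.06469208726944038, 1.4609324308067504, 0.021586509933150866, 1.3499044604779902, -0.08853450427532814], 'joint_vel': [0.0003145819133679313, -0.00048792156456582843, 0.001412616203326848, 0.0012565580320379373, 0.00010350387145661942, -0.0010044393747089268, -0.0007100136392278403], 'joint_torque': [-0.0008328188050654717, -62.32445955276489, 0.024493089294992387, -38.98923397064209, -0.06130589637905359, 0.039570266380906105, 0.00011402057452869485], 'ee_pos': [0.27215768092992776, 0.5622423957642848, 0.24673825811777902], 'eef_rot': [0.1575408897487929, 0.6893132666475676, -0.15855051455530683, 0.6891225020379653], 'ft_force': [0.7445692565023514, -0.46600681639612823, -0.17053876066319792], 'torque': [-0.05023284505506168, 0.017050715366916117, -0.010140197964068428], 'width': 0.08685099305558097}
scene {'fx': 408.3949847831749, 'fy': 408.3949847831749, 'cx': 249.50036125571359, 'cy': 189.34079853885572, 'distortion': array([0.02481904, 0.        , 0.        , 0.        , 0.        ]), 'rvec': array(
[... 430 characters left out ...]
_ball [([241.7, 307.3], 0.66)]
ring []
spot [([213.6, 324.1], 0.58), ([304.3, 341.8], 0.2)]
top {'fx': 447.6026511414382, 'fy': 447.6026511414382, 'cx': 252.22730561070227, 'cy': 193.00444567914676, 'distortion': array([0.00354366, 0.        , 0.        , 0.        , 0.        ]), 'rvec': array([ 2.18454244, -2.17185117,  0.12727914]), 'tvec': array([0.10983206, 0.53392587, 1.47588935])}
bench_rig [([198.0, 303.5], 0.81)]
mirror [([207.4, 325.7], 0.25)]
screen [([184.7, 228.7], 0.6)]
shutter_tab [([171.0, 325.7], 0.4)]
az_screw_axis [([226.0, 379.8], 0.22)]
az_screw_ball [([217.7, 296.7], 0.61)]
el_screw_axis [([192.6, 315.5], 0.63)]
el_screw_ball [([206.0, 330.2], 0.57)]
ring []
spot []
1.1
```

Run:
```python
import cv2
for c,(y0,y1,x0,x1) in {"scene":(140,290,200,400),"top":(120,270,190,390)}.items():
    a=cv2.imread(f"pics/{c}0.png"); cv2.imwrite(f"pics/{c}0z.png",cv2.resize(a[y0:y1,x0:x1],None,fx=4,fy=4,interpolation=cv2.INTER_CUBIC))
```

```text
(no output)
```

View pics/scene0.png

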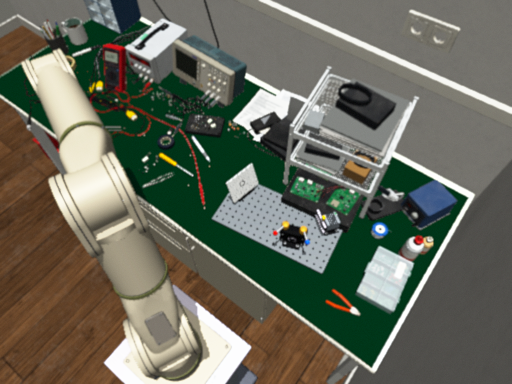

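View pics/top0.png

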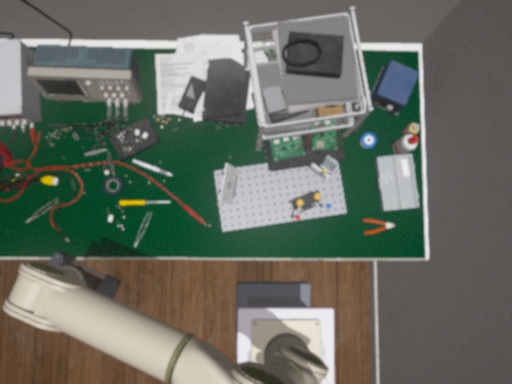

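```bash
sleep 0.1
```

```text
(no output)
```

View pics/scene0z.png

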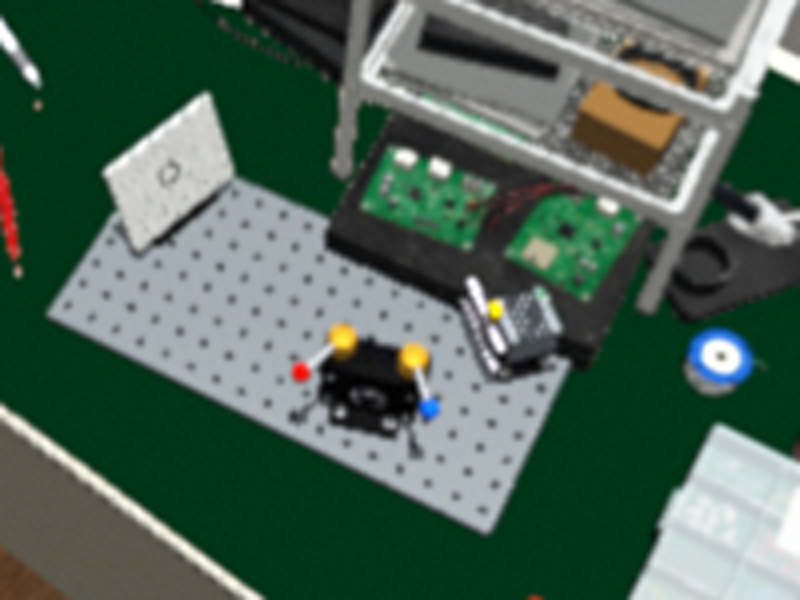

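View pics/top0z.png

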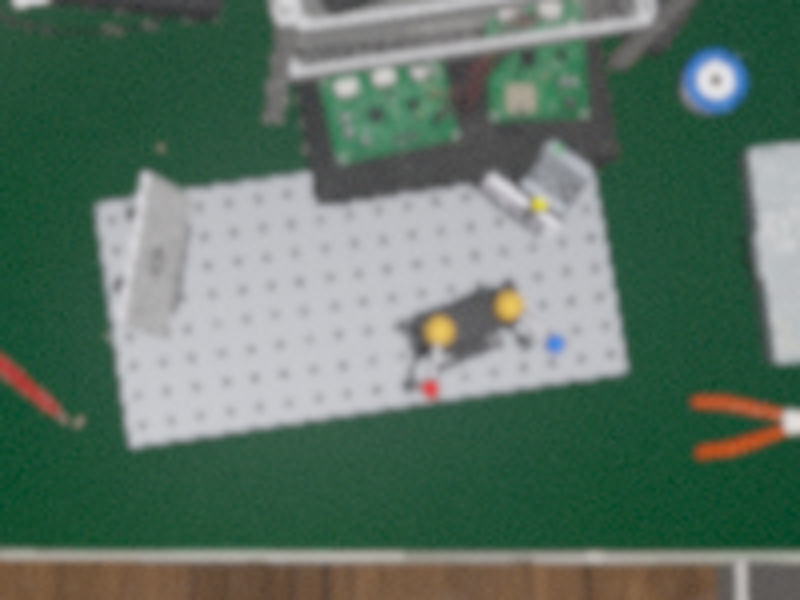

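```bash
cat > h.py <<'E'
import numpy as np, cv2
from bench import r
from scipy.optimize import least_squares
from scipy.spatial.transform import Rotation as R
CI={c:r.camera_info(c) for c in("scene","top")}
def K(c):
    i=CI[c]; return np.array([[i['fx'],0,i['cx']],[0,i['fy'],i['cy']],[0,0,1.]])
def proj(c,P):
    i=CI[c]; return cv2.projectPoints(np.atleast_2d(np.float64(P)),i['rvec'],i['tvec'],K(c),i['distortion'])[0][:,0]  # (col,row)
def ray(c,uv):
    i=CI[c]; n=cv2.undistortPoints(np.float64([[uv]]),K(c),i['distortion'])[0,0]
    Rm=cv2.Rodrigues(i['rvec'])[0]; return -Rm.T@i['tvec'], Rm.T@np.r_[n,1]
def atz(c,uv,z):
    o,d=ray(c,uv); return o+d*(z-o[2])/d[2]
def tri(a,b):
    f=lambda P:np.r_[proj("scene",P)[0]-a,proj("top",P)[0]-b]
    s=least_squares(f,atz("top",b,.1)); return s.x,np.abs(s.fun).max()
def cent(im,lo,hi,box):  # hsv weighted centroid; box r0,r1,c0,c1; im RGB
    h=cv2.cvtColor(im,cv2.COLOR_RGB2HSV); m=cv2.inRange(h,np.array(lo),np.array(hi)); k=np.zeros_like(m); b=box; k[b[0]:b[1],b[2]:b[3]]=m[b[0]:b[1],b[2]:b[3]]
    w=k.astype(float)/255*h[...,1]; 
    if w.sum()==0: return None,0
    rr,cc=np.nonzero(k); return np.array([np.average(cc,weights=w[rr,cc]),np.average(rr,weights=w[rr,cc])]),len(rr)
E
python3 - <<'E'
from h import *
S={c:cv2.imread(f"pics/{c}0.png")[:,:,::-1].copy() for c in("scene","top")}
box={"scene":(205,260,262,345),"top":(160,230,285,345)}
cols={"red":((0,130,90),(8,255,255)),"blue":((100,120,90),(125,255,255)),"tab":((26,120,90),(34,255,255)),"brass":((14,100,90),(24,255,255))}
P={}
for n,(lo,hi) in cols.items():
    u=[cent(S[c],lo,hi,box[c]) for c in("scene","top")]
    print(n,u)
    if n in("red","blue","tab"):
        x,e=tri(u[0][0],u[1][0]); print('  tri',x.round(4),e.round(2), 'z',[atz(c,v[0],.119 if n!="tab" else .103).round(4) for c,v in zip(("scene","top"),u)])
for n,a,b in [("azk",(285.5,224.2),(300,202.5)),("elk",(303.5,229.2),(317,196.2))]:
    print(n,tri(a,b),atz("scene",a,.119),atz("top",b,.119))
# bench: tri of plate corners at z=.012
zc={"L back":((95,203)),"L front":(130,447),"R front":(628,373)}
for n,(x,y) in zc.items(): print(n,atz("top",(x/4+190-.375,y/4+120-.375),.012))
for n,(x,y) in {"L front":(47,315),"R front":(491,534)}.items(): print('sc',n,atz("scene",(x/4+200-.375,y/4+140-.375),.012))
E
```

```text
red [(array([274.75271739, 232.67391304]), 12), (array([297.16627635, 216.66627635]), 6)]
  tri [ 0.4495 -0.0261  0.1151] 0.49 z [array([ 0.4467, -0.026 ,  0.119 ]), array([ 0.4503, -0.0267,  0.119 ])]
blue [(array([306.88904627, 241.72497639]), 22), (array([328.05220418, 205.5       ]), 6)]
  tri [ 0.4855 -0.1241  0.1141] 0.41 z [array([ 0.4823, -0.1241,  0.119 ]), array([ 0.486 , -0.1242,  0.119 ])]
tab [(array([309.81869753, 221.90152031]), 22), (array([323.83500717, 170.63271162]), 5)]
  tri [ 0.5869 -0.1018  0.0768] 7.33 z [array([ 0.5545, -0.0902,  0.103 ]), array([ 0.5991, -0.115 ,  0.103 ])]
brass [(array([294.62945042, 226.85498664]), 78), (array([307.34950047, 199.29579028]), 88)]
azk (array([ 0.4945512 , -0.03562206,  0.11523303]), np.float64(0.31279228892782385)) [ 0.49204665 -0.03583191  0.119     ] [ 0.49493168 -0.0358707   0.119     ]
elk (array([ 0.51559214, -0.09049529,  0.11239566]), np.float64(0.09469514393782674)) [ 0.51219811 -0.09155449  0.119     ] [ 0.51517884 -0.08964556  0.119     ]
L back [0.61103008 0.24511007 0.012     ]
L front [0.40468854 0.21300558 0.012     ]
R front [ 0.4692431  -0.20694313  0.012     ]
sc L front [0.40124491 0.21138961 0.012     ]
sc R front [ 0.46765623 -0.20805855  0.012     ]
```

Run:
```python
from h import *
S={c:cv2.imread(f"pics/{c}0.png")[:,:,::-1].copy() for c in("scene","top")}
lo,hi=(24,120,90),(36,255,255)
u=[cent(S["scene"],lo,hi,(208,225,316,332))[0],cent(S["top"],lo,hi,(164,178,318,332))[0]]
print(u,tri(*u),atz("scene",u[0],.104),atz("top",u[1],.106))
o=np.array([.516,-.0587]);Rm=R.from_euler('z',8.8,degrees=True).as_matrix()
b=lambda p:(Rm@(np.array([*tri(*u)[0]])-np.r_[o,0])).round(4)
print('tab in bench',(Rm.T@(tri(*u)[0]-np.r_[o,0])).round(4))
z=lambda x,y,c:(x/4+({"scene":200,"top":190}[c])-.375,y/4+({"scene":140,"top":120}[c])-.375)
print('leg L',atz("scene",z(343,170,"scene"),0),'leg R',atz("scene",z(650,308,"scene"),0))
# shelf low front corner: scene zoom (365,80) left ,(685,212) right; top zoom (297,72),(652,18)
print('shelf L',tri(z(365,78,"scene"),z(297,72,"top")),'R',tri(z(685,210,"scene"),z(652,15,"top")))
print('upper full',tri((300,125),(250,140)))
q=r.read_state()['eef_rot'];print(R.from_quat(q).as_matrix().round(3))
```

```text
[array([323.17492816, 217.11099138]), array([323.83500717, 170.63271162])] (array([ 0.59923583, -0.1151383 ,  0.09824332]), np.float64(0.29063279977862067)) [ 0.59535915 -0.11546205  0.104     ] [ 0.59868889 -0.11445441  0.106     ]
tab in bench [ 0.0736 -0.0685  0.0982]
leg L [0.69233949 0.09460164 0.        ] leg R [ 0.73752398 -0.20677865  0.        ]
shelf L (array([0.69111568, 0.08129994, 0.15921712]), np.float64(0.6300246589059384)) R (array([ 0.74143181, -0.19784004,  0.15298497]), np.float64(0.07269964372710547))
upper full (array([0.66936602, 0.10100698, 0.33013449]), np.float64(13.34673116944515))
[[-0.     0.436  0.9  ]
 [ 0.     0.9   -0.436]
 [-1.     0.    -0.   ]]
```

Run:
```python
import cv2
a=cv2.imread("pics/scene0.png"); cv2.imwrite("pics/rack.png",cv2.resize(a[50:250,270:430],None,fx=3.5,fy=3,interpolation=cv2.INTER_CUBIC))
a=cv2.imread("pics/top0.png"); cv2.imwrite("pics/rackt.png",cv2.resize(a[0:200,220:400],None,fx=3,fy=3,interpolation=cv2.INTER_CUBIC))
```

```text
(no output)
```

View pics/rack.png

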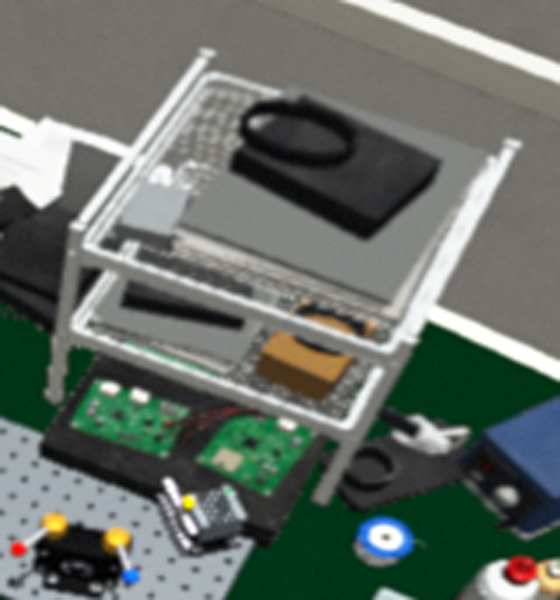

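View pics/rackt.png

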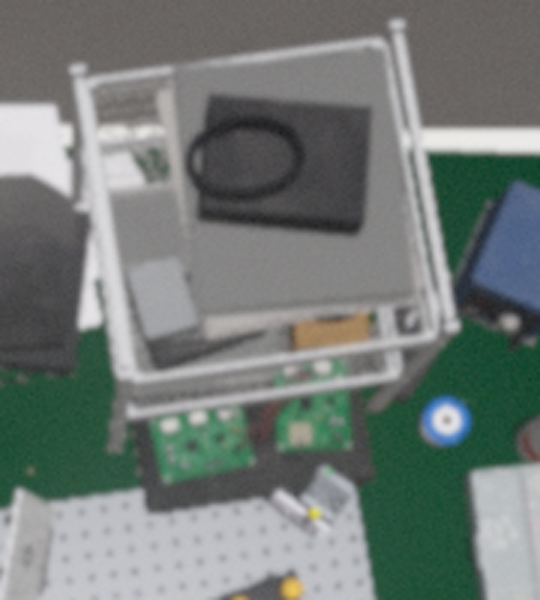

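```bash
python3 -m pendant '[{"translation":[1.5,-3.55,0],"angular":[0,0,0],"hand":-1},{"translation":[1.5,-3.55,0],"angular":[0,0,0],"hand":-1},{"translation":[1.5,-3.55,0],"angular":[0,0,0],"hand":-1},{"translation":[1.5,-3.55,0],"angular":[0,0,0],"hand":-1},{"translation":[1.5,-3.55,0],"angular":[0,0,0],"hand":-1},{"translation":[1.5,-3.55,0],"angular":[0,0,0],"hand":-1},{"translation":[1.5,-3.55,0],"angular":[0,0,0],"hand":-1},{"translation":[1.5,-3.55,0],"angular":[0,0,0],"hand":-1},{"translation":[1.5,-3.55,0],"angular":[0,0,0],"hand":-1},{"translation":[1.5,-3.55,0],"angular":[0,0,0],"hand":-1},{"translation":[1.5,-3.55,0],"angular":[0,0,0],"hand":-1},{"translation":[1.5,-3.55,0],"angular":[0,0,0],"hand":-1},{"translation":[1.5,-3.55,0],"angular":[0,0,0],"hand":-1},{"translation":[1.5,-3.55,0],"angular":[0,0,0],"hand":-1},{"translation":[1.5,-3.55,0],"angular":[0,0,0],"hand":-1},{"translation":[1.5,-3.55,0],"angular":[0,0,0],"hand":-1},{"translation":[1.5,-3.55,0],"angular":[0,0,0],"hand":-1},{"translation":[1.5,-3.55,0],"angular":[0,0,0],"hand":-1},{"translation":[1.5,-3.55,0],"angular":[0,0,0],"hand":-1},{"translation":[1.5,-3.55,0],"angular":[0,0,0],"hand":-1}]'
```

```text
time: 3.1
ee_pos: [0.5728, -0.1488, 0.2478]
eef_rot: [0.158, 0.689, -0.158, 0.689]
ft_force: [0.3, 0.4, -0.1]
width: 0.0007
```

```bash
python3 -m pendant '[{"translation":[0,0,-2.5],"angular":[0,0,0],"hand":-1},{"translation":[0,0,-2.5],"angular":[0,0,0],"hand":-1},{"translation":[0,0,-2.5],"angular":[0,0,0],"hand":-1},{"translation":[0,0,-2.5],"angular":[0,0,0],"hand":-1},{"translation":[0,0,-2.4],"angular":[0,0,0],"hand":-1},{"translation":[0,0,0],"angular":[0,0,0],"hand":-1}]'
python3 - <<'E'
from h import *
ims=[]
for c,b in (("scene",(140,290,200,400)),("top",(120,270,190,390))):
    a=r.camera(c)[:,:,::-1]; cv2.imwrite(f"pics/{c}1.png",a); ims.append(cv2.resize(a[b[0]:b[1],b[2]:b[3]],None,fx=4,fy=4,interpolation=cv2.INTER_CUBIC))
    cv2.imwrite(f"pics/{c}1z.png",ims[-1])
E
```

```text
time: 3.7
ee_pos: [0.5705, -0.1468, 0.1206]
eef_rot: [0.158, 0.691, -0.158, 0.687]
ft_force: [-0.5, 0.5, -0.4]
width: 0.0007
```

View pics/scene1z.png

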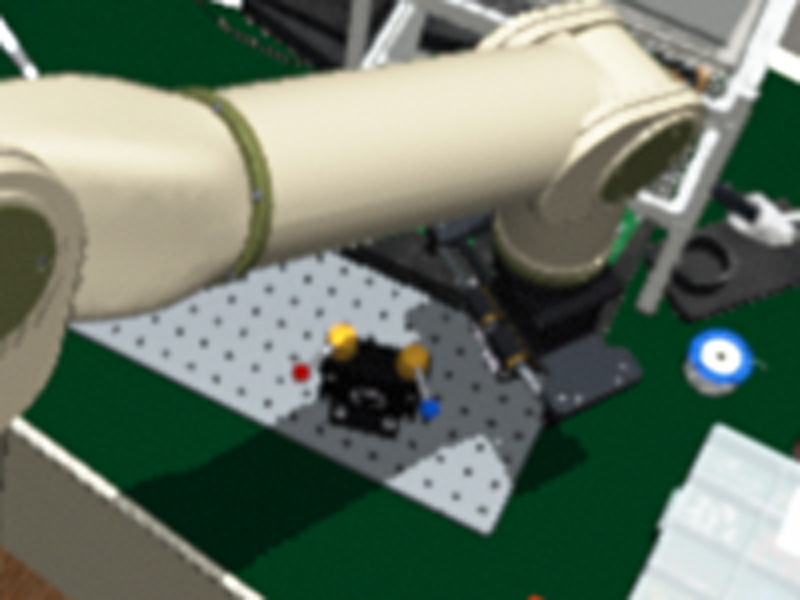

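View pics/top1z.png

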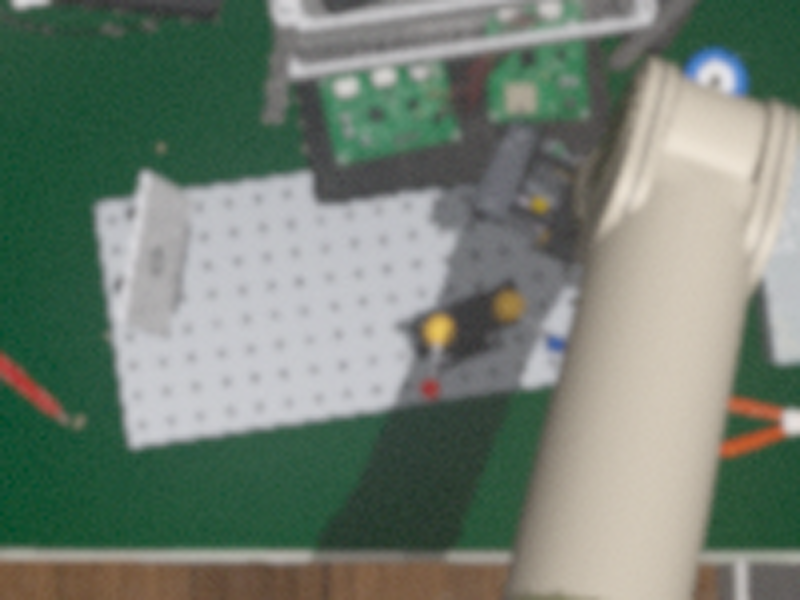

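```bash
python3 -m pendant '[{"translation":[0,0,0.2],"angular":[0,0,0],"hand":-1},{"translation":[0.5,0.7,0],"angular":[0,0,0],"hand":-1},{"translation":[0.5,0.7,0],"angular":[0,0,0],"hand":-1}]'
python3 -m pendant '[{"translation":[0.4,0.5,0],"angular":[0,0,0],"hand":-1},{"translation":[0.3,0.4,0],"angular":[0,0,0],"hand":-1},{"translation":[0.3,0.4,0],"angular":[0,0,0],"hand":-1},{"translation":[0.2,0.3,0],"angular":[0,0,0],"hand":-1},{"translation":[0,0,0],"angular":[0,0,0],"hand":-1}]'
python3 - <<'E'
from h import *
for c,b in (("scene",(140,290,200,400)),("top",(120,270,190,390))):
    a=r.camera(c)[:,:,::-1]; cv2.imwrite(f"pics/{c}2.png",a); cv2.imwrite(f"pics/{c}2z.png",cv2.resize(a[b[0]:b[1],b[2]:b[3]],None,fx=4,fy=4,interpolation=cv2.INTER_CUBIC))
E
```

```text
time: 4.1
ee_pos: [0.5833, -0.1328, 0.1267]
eef_rot: [0.158, 0.689, -0.158, 0.69]
ft_force: [-0.1, -0.0, -0.3]
width: 0.0003
time: 4.6
ee_pos: [0.5946, -0.1169, 0.1255]
eef_rot: [0.158, 0.689, -0.158, 0.689]
ft_force: [-0.9, 0.1, 0.4]
width: 0.0004
```

View pics/top2z.png

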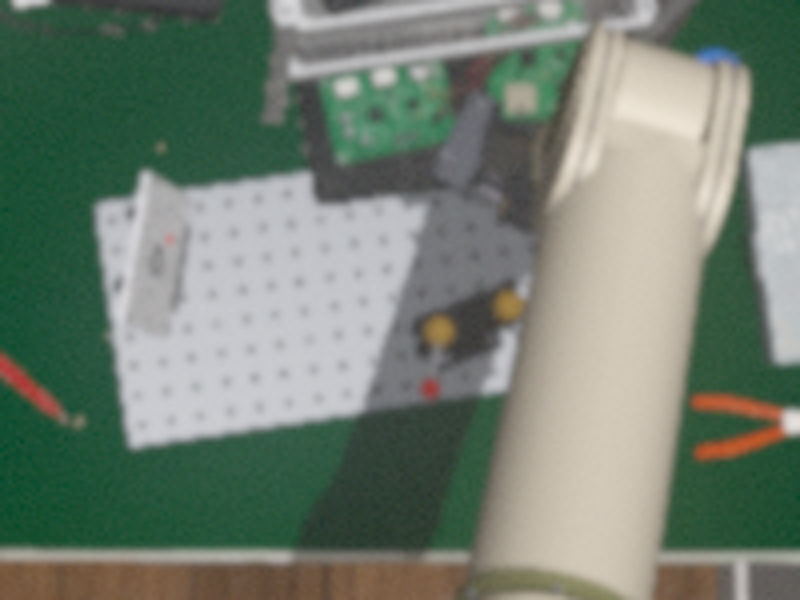

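View pics/scene2z.png

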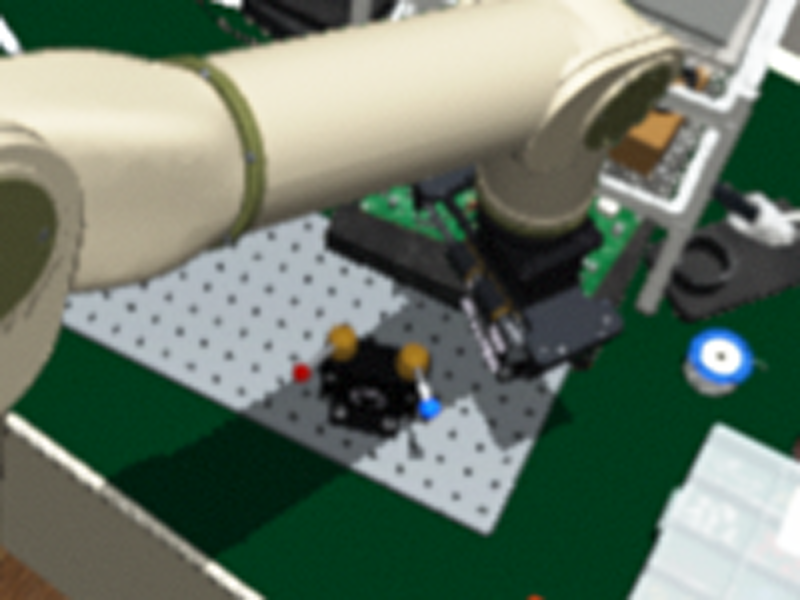

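```bash
python3 -m pendant '[{"translation":[0.2,0.2,0],"angular":[0,0,0],"hand":-1},{"translation":[0,0,0],"angular":[0,0,0],"hand":-1}]'; python3 -m pendant '[{"translation":[0.2,0.2,0],"angular":[0,0,0],"hand":-1},{"translation":[0,0,0],"angular":[0,0,0],"hand":-1}]'
```

```text
time: 4.9
ee_pos: [0.5964, -0.1153, 0.1255]
eef_rot: [0.158, 0.689, -0.158, 0.689]
ft_force: [0.5, -0.4, -0.0]
width: 0.0005
time: 5.1
ee_pos: [0.5985, -0.1131, 0.1255]
eef_rot: [0.158, 0.689, -0.158, 0.689]
ft_force: [-0.4, -0.9, -0.3]
width: 0.0006
```

```bash
for i in 1; do python3 -m pendant '[{"translation":[0.1,0.2,0],"angular":[0,0,0],"hand":-1},{"translation":[0,0,0],"angular":[0,0,0],"hand":-1}]'; done; python3 -m pendant '[{"translation":[0.1,0.2,0],"angular":[0,0,0],"hand":-1},{"translation":[0,0,0],"angular":[0,0,0],"hand":-1}]'; python3 -m pendant '[{"translation":[0.1,0.2,0],"angular":[0,0,0],"hand":-1},{"translation":[0,0,0],"angular":[0,0,0],"hand":-1}]'
```

```text
time: 5.3
ee_pos: [0.5995, -0.1112, 0.1256]
eef_rot: [0.158, 0.689, -0.158, 0.689]
ft_force: [-0.1, -0.0, 0.1]
width: 0.0007
time: 5.5
ee_pos: [0.5999, -0.1106, 0.1256]
eef_rot: [0.158, 0.689, -0.159, 0.689]
ft_force: [-1.7, -4.1, 1.0]
width: 0.0003
time: 5.7
ee_pos: [0.6002, -0.1102, 0.1256]
eef_rot: [0.158, 0.689, -0.16, 0.689]
ft_force: [-4.6, -8.8, 2.2]
width: 0.0003
```

```bash
python3 -m pendant '[{"translation":[-0.6,-0.9,0],"angular":[0,0,0],"hand":-1},{"translation":[-0.9,-1.3,1],"angular":[0,0,0],"hand":-1},{"translation":[0,0,4],"angular":[0,0,0],"hand":-1},{"translation":[0,-3,4],"angular":[0,0,0],"hand":-1},{"translation":[-2,-4,0],"angular":[0,0,0],"hand":-1},{"translation":[-2,-4,0],"angular":[0,0,0],"hand":-1},{"translation":[-2,-4,0],"angular":[0,0,0],"hand":-1},{"translation":[-2,-4,0],"angular":[0,0,0],"hand":-1}]'
python3 - <<'E'
from h import *
for c,b in (("scene",(140,290,200,400)),("top",(120,270,190,390))):
    a=r.camera(c)[:,:,::-1]; cv2.imwrite(f"pics/{c}3.png",a); cv2.imwrite(f"pics/{c}3z.png",cv2.resize(a[b[0]:b[1],b[2]:b[3]],None,fx=4,fy=4,interpolation=cv2.INTER_CUBIC))
    for n in ["spot","ring","screen","shutter_tab","az_screw_ball","el_screw_ball"]:
        m=r.mark_of(c,n); print(c,n,[(x['point'],round(x['confidence'],2)) for x in m[:2]])
E
```

```text
time: 6.5
ee_pos: [0.5048, -0.3213, 0.2167]
eef_rot: [0.158, 0.689, -0.158, 0.69]
ft_force: [-0.3, -0.3, -0.6]
width: 0.0002
scene spot []
scene ring []
scene screen [([181.6, 241.9], 0.63)]
scene shutter_tab []
scene az_screw_ball [([240.3, 306.4], 0.68)]
scene el_screw_ball [([230.8, 305.6], 0.18)]
top spot [([227.7, 143.6], 0.21)]
top ring []
top screen [([184.4, 229.6], 0.85)]
top shutter_tab [([168.2, 319.3], 0.35)]
top az_screw_ball [([194.9, 302.8], 0.55)]
top el_screw_ball [([206.1, 328.2], 0.54)]
```

View pics/top3z.png

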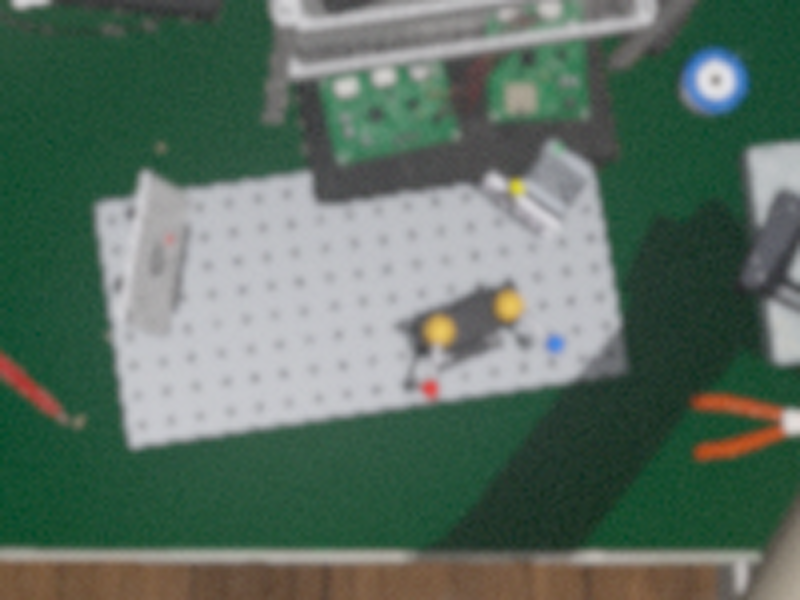

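View pics/scene3z.png

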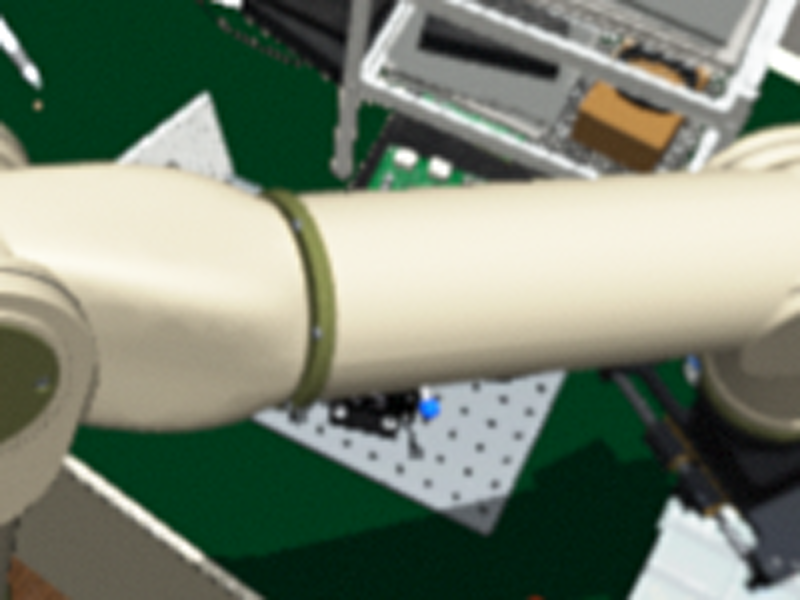

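```bash
cat > scr.py <<'E'
from h import *
o=np.array([.516,-.0587]);YAW=8.8
Rb=R.from_euler('z',YAW,degrees=True).as_matrix()
z=lambda x,y,c:np.array((x/4+({"scene":200,"top":190}[c])-.375,y/4+({"scene":140,"top":120}[c])-.375))
obs={"scene":[z(103,170,"scene"),z(208,93,"scene"),z(237,180,"scene"),z(137,250,"scene")],
"top":[z(147,172,"top"),z(128,328,"top"),z(165,335,"top"),z(187,185,"top")]}
# corners order scene: seen from front: TL,TR,BR,BL ; top: TL(back)?...
def axes(psi): # psi: world angle of x axis
    x=np.array([np.cos(psi),np.sin(psi),0]); y=np.array([-x[1],x[0],0]); s=.342*y+np.array([0,0,.940]); return x,y,s
def corner(p,u,v):
    x,y,s=axes(p[3]); return np.array(p[:3])+u*x+v*s
E
python3 - <<'E'
from scr import *
O0=np.r_[o,0]+Rb@[.077,.238,.076]; print(O0)
cs=[(-.06,.048),(.06,.048),(.06,-.048),(-.06,-.048)]
# front view: robot looks +y; right = +x world(ish)
def f(p,use=("scene","top")):
    out=[]
    if "scene" in use: 
        out+=[proj("scene",corner(p,*c))[0]-q for c,q in zip(cs,obs["scene"])]
    if "top" in use:
        idx=[1,0,3,2]
        out+=[proj("top",corner(p,*cs[i]))[0]-q for i,q in zip(idx,obs["top"])]
    out.append((np.array(p[:3])-O0)/.003*.5)
    return np.concatenate(out)
for use in (("scene",),("top",),("scene","top")):
    s=least_squares(f,np.r_[O0,np.radians(-10+8.8)],args=(use,)); print(use,s.x[:3].round(4),np.degrees(s.x[3]),s.fun.round(1))
p=s.x
def uv(c,q):
    O,d=ray(c,q); x,y,sv=axes(p[3]); A=np.c_[x,sv,-d]; return np.linalg.solve(A,O-p[:3])[:2]
print('ring scene',uv("scene",z(168,173,"scene")),'ring top',uv("top",z(157,262,"top")),'spot top',uv("top",z(170,239,"top")))
np.save("scr.npy",p)
import cv2
a=cv2.imread("pics/top3.png"); cv2.imwrite("pics/t3s.png",cv2.resize(a[155:210,205:260],(600,600),interpolation=cv2.INTER_CUBIC))
a=cv2.imread("pics/scene0.png"); cv2.imwrite("pics/s0s.png",cv2.resize(a[155:210,220:275],(600,600),interpolation=cv2.INTER_CUBIC))
E
```

```text
[0.55568296 0.18827826 0.076     ]
('scene',) [0.5542 0.1886 0.076 ] -11.534053346360478 [ 0.6  0.4  0.8  0.8 -0.6 -1.2 -0.7 -0.1 -0.3  0.  -0. ]
('top',) [0.5587 0.1892 0.0774] -6.247966693344972 [-0.7 -0.2 -0.6 -1.6  1.4  0.1  0.1  2.2  0.5  0.2  0.2]
('scene', 'top') [0.5577 0.1897 0.0729] -8.395312508748646 [ 1.5  0.7  0.3  0.  -0.7 -2.2  0.5 -0.1 -0.1  0.2 -1.4 -1.5  0.6  0.5
  0.6  2.9  0.3  0.2 -0.5]
ring scene [-0.00591972  0.00358528] ring top [-0.00377723 -0.00122159] spot top [ 0.01875994 -0.02066039]
```

View pics/t3s.png

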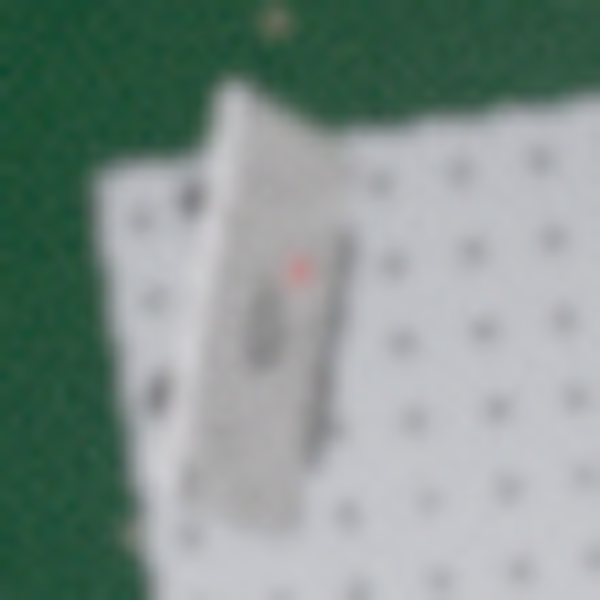

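View pics/s0s.png

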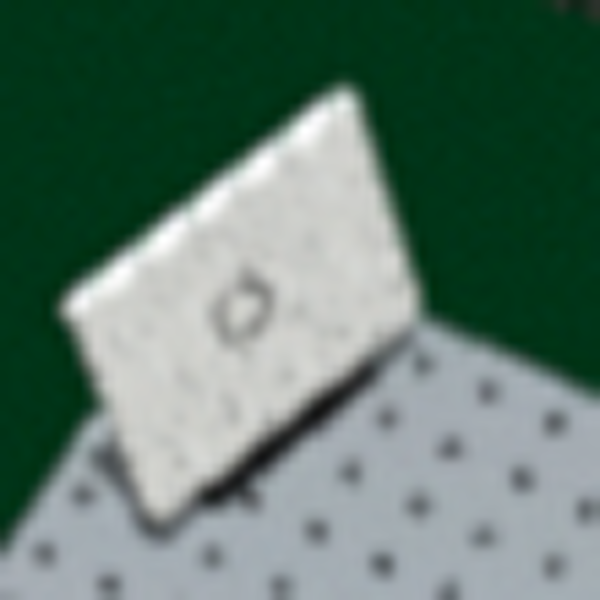

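```bash
python3 -m pendant '[{"translation":[-0.7,3.7,0],"angular":[0,0,7],"hand":0},{"translation":[-0.7,3.7,0],"angular":[0,0,7],"hand":0},{"translation":[-0.7,3.7,0],"angular":[0,0,0],"hand":0},{"translation":[-0.7,3.7,0],"angular":[0,0,0],"hand":0},{"translation":[-0.7,3.7,0],"angular":[0,0,0],"hand":0},{"translation":[-0.7,3.7,0],"angular":[0,0,0],"hand":0},{"translation":[-0.7,3.7,0],"angular":[0,0,0],"hand":0},{"translation":[-0.7,3.7,0],"angular":[0,0,0],"hand":0},{"translation":[0,0,-2],"angular":[0,0,0],"hand":0},{"translation":[0,0,-2],"angular":[0,0,0],"hand":0},{"translation":[0,0,0],"angular":[0,0,0],"hand":0}]' 4
python3 - <<'E'
from h import *
for c,b in (("scene",(140,290,200,400)),("top",(120,270,190,390))):
    a=r.camera(c)[:,:,::-1]; cv2.imwrite(f"pics/{c}4.png",a); cv2.imwrite(f"pics/{c}4z.png",cv2.resize(a[b[0]:b[1],b[2]:b[3]],None,fx=4,fy=4,interpolation=cv2.INTER_CUBIC))
E
```

```text
time: 8.3
ee_pos: [0.4489, -0.0232, 0.1737]
eef_rot: [0.072, 0.705, -0.073, 0.702]
ft_force: [0.2, -1.1, 0.7]
width: 0.0432
```

View pics/scene4z.png

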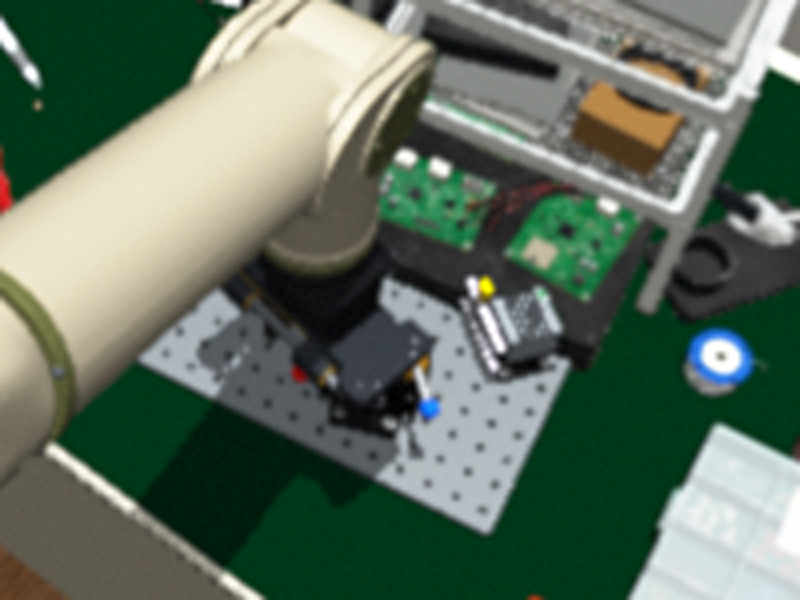

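View pics/top4z.png

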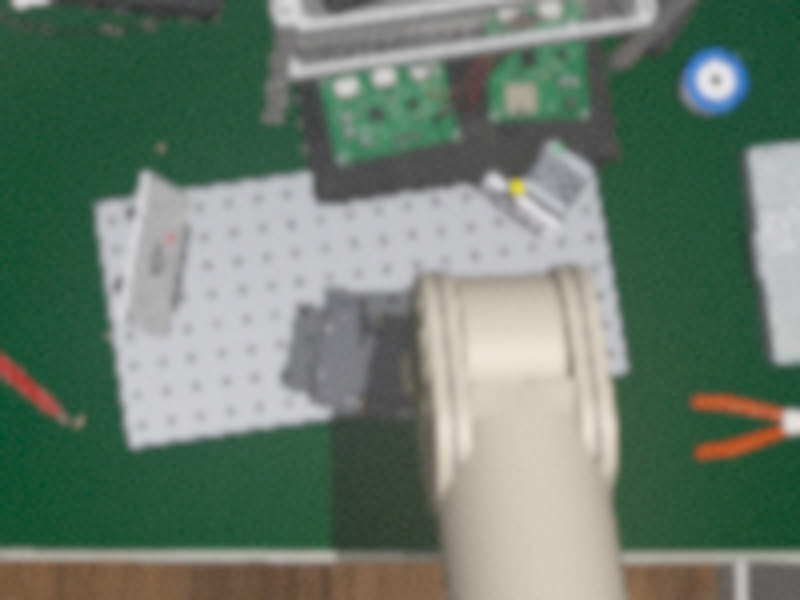

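```bash
python3 -m pendant '[{"translation":[0,-0.3,-2],"angular":[0,0,0],"hand":0},{"translation":[0,0,-2.2],"angular":[0,0,0],"hand":0},{"translation":[0,0,0],"angular":[0,0,0],"hand":0}]' 4
python3 -m pendant '[{"translation":[0,0,0],"angular":[0,0,0],"hand":-0.5},{"translation":[0,0,0],"angular":[0,0,0],"hand":-1},{"translation":[0,0,0],"angular":[0,0,0],"hand":-1},{"translation":[0,0,0],"angular":[0,0,0],"hand":-1},{"translation":[0,0,0],"angular":[0,0,0],"hand":-1}]' 4
```

```text
time: 8.7
ee_pos: [0.4494, -0.0267, 0.1326]
eef_rot: [0.073, 0.704, -0.073, 0.702]
ft_force: [0.5, -0.1, 0.3]
width: 0.0437
time: 9.2
ee_pos: [0.4506, -0.0264, 0.134]
eef_rot: [0.073, 0.703, -0.073, 0.704]
ft_force: [-0.2, -0.1, 1.9]
width: 0.0153
```

```bash
python3 -m pendant '[{"translation":[0.15,0.52,0],"angular":[0,0,-7],"hand":-1},{"translation":[0.21,0.49,0],"angular":[0,0,-7],"hand":-1},{"translation":[0.27,0.47,0],"angular":[0,0,-7],"hand":-1},{"translation":[0.32,0.43,0],"angular":[0,0,-7],"hand":-1},{"translation":[0,0,0],"angular":[0,0,0],"hand":-1}]'
python3 -m pendant '[{"translation":[0.37,0.39,0],"angular":[0,0,-7],"hand":-1},{"translation":[0.42,0.34,0],"angular":[0,0,-7],"hand":-1},{"translation":[0.46,0.29,0],"angular":[0,0,-7],"hand":-1},{"translation":[0.49,0.23,0],"angular":[0,0,-7],"hand":-1},{"translation":[0,0,0],"angular":[0,0,0],"hand":-1}]'
python3 - <<'E'
from h import *
for c,b in (("scene",(140,290,200,400)),("top",(120,270,190,390))):
    a=r.camera(c)[:,:,::-1]; cv2.imwrite(f"pics/{c}5.png",a); cv2.imwrite(f"pics/{c}5z.png",cv2.resize(a[b[0]:b[1],b[2]:b[3]],None,fx=4,fy=4,interpolation=cv2.INTER_CUBIC))
E
```

```text
time: 9.7
ee_pos: [0.46, -0.0065, 0.1339]
eef_rot: [0.241, 0.665, -0.241, 0.665]
ft_force: [-2.1, 3.1, 3.4]
width: 0.0154
time: 10.2
ee_pos: [0.4775, 0.0059, 0.1338]
eef_rot: [0.394, 0.587, -0.394, 0.587]
ft_force: [-1.7, 4.8, 3.2]
width: 0.0147
```

View pics/top5z.png

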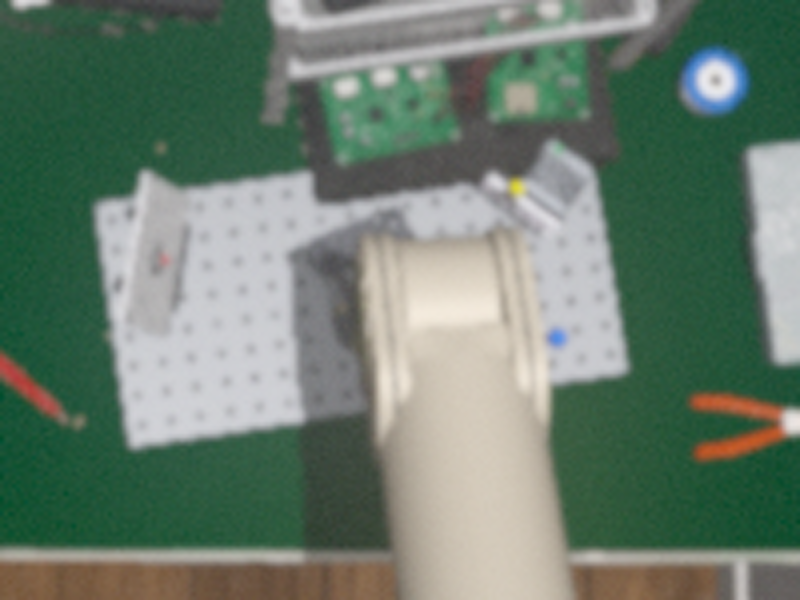

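View pics/scene5z.png

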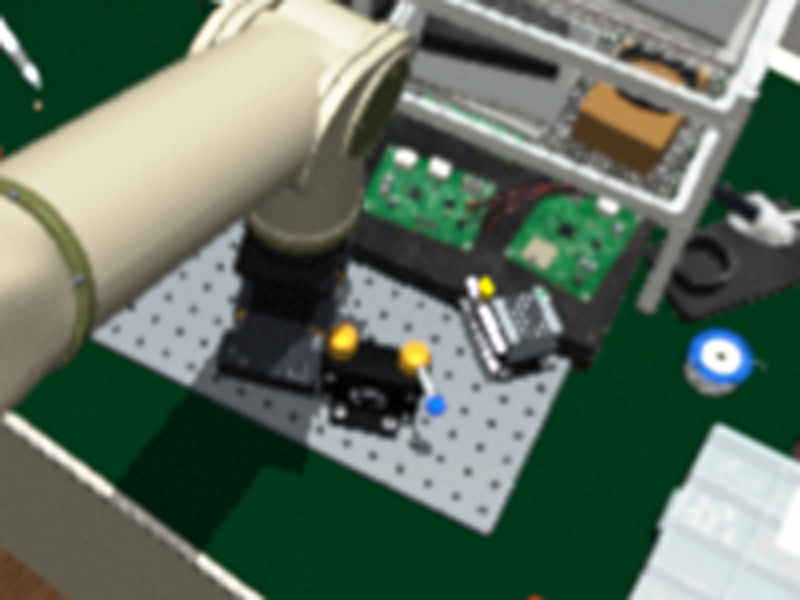

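```bash
cat > meas.py <<'E'
from scr import *
def red(im,c,box):
    f=im.astype(float); w=f[...,0]-(f[...,1]+f[...,2])/2; b=box
    k=np.zeros_like(w); k[b[0]:b[1],b[2]:b[3]]=w[b[0]:b[1],b[2]:b[3]]; k[k<12]=0
    if k.sum()==0: return None
    yy,xx=np.indices(k.shape); return np.array([(k*xx).sum(),(k*yy).sum()])/k.sum()
def dark(im,box,bg=9):
    g=cv2.cvtColor(im,cv2.COLOR_RGB2GRAY).astype(float); b=box; s=g[b[0]:b[1],b[2]:b[3]]; w=np.median(s)-s; w[w<bg]=0
    yy,xx=np.indices(w.shape); return np.array([(w*xx).sum()/w.sum()+b[2],(w*yy).sum()/w.sum()+b[0]])
TB=(165,205,223,236)
p=np.load("scr.npy")
def uv(c,q,p=p):
    O,d=ray(c,q); x,y,sv=axes(p[3]); return np.linalg.solve(np.c_[x,sv,-d],O-p[:3])[:2]*1000
E
python3 - <<'E'
from meas import *
L=lambda n:cv2.imread(f"pics/{n}.png")[:,:,::-1].copy()
rt=dark(L("top0"),(178,193,225,233)); rs=dark(L("scene0"),(177,190,236,249))
s3=red(L("top3"),"top",TB); s5=red(L("top5"),"top",TB)
print(rt,rs,s3,s5)
for pp in (p,np.r_[.5557,.1883,.076,np.radians(-11.5)],np.r_[.5557,.1883,.076,np.radians(-6.2)]):
    print('ring t',uv("top",rt,pp),'ring s',uv("scene",rs,pp),'spots',uv("top",s3,pp),uv("top",s5,pp))
E
```

```text
[228.73015873 184.7414966 ] [242.12654067 182.93590797] [231.91078838 179.35892116] [230.77881041 184.47583643]
ring t [-2.78577032  0.46643399] ring s [-4.10156547  1.79427389] spots [ 18.49002495 -18.83528717] [  0.85938451 -16.14801423]
ring t [-1.7987915   4.09588318] ring s [-3.6649758   1.78017153] spots [ 19.36818771 -12.17811919] [  2.07698039 -11.92323455]
ring t [-1.7059186   4.50888342] ring s [-3.77372657  2.20985213] spots [ 19.45267972 -16.80897647] [  1.74059239 -12.37794365]
```

```bash
python3 -m pendant '[{"translation":[0.44,0.18,0],"angular":[0,0,-6],"hand":-1},{"translation":[0.45,0.12,0],"angular":[0,0,-6],"hand":-1},{"translation":[0,0,0],"angular":[0,0,0],"hand":-1}]'
python3 - <<'E'
from meas import *
pp=np.r_[.5557,.1883,.076,np.radians(-11.5)]
for i in range(3):
    im=r.camera("top"); s=red(im,"top",TB); print(s,uv("top",s,pp))
    cv2.imwrite(f"pics/top6_{i}.png",im[:,:,::-1])
E
```

```text
time: 10.6
ee_pos: [0.4863, 0.0082, 0.1337]
eef_rot: [0.453, 0.543, -0.453, 0.543]
ft_force: [0.6, 2.1, 1.3]
width: 0.0154
[230.61004431 185.69423929] [ -1.88258653 -12.68199004]
[230.61777778 185.67851852] [ -1.82316638 -12.71739464]
[230.63304094 185.69298246] [ -1.84432636 -12.86688453]
```

```bash
python3 -m pendant '[{"translation":[0,0,0],"angular":[0,0,0],"hand":-0.3},{"translation":[0,0,0],"angular":[0,0,0],"hand":-0.1},{"translation":[0,0,3],"angular":[0,0,0],"hand":-0.1},{"translation":[0,0,4],"angular":[0,0,0],"hand":-0.1}]'
python3 - <<'E'
from meas import *
ims={}
for c in("scene","top"):
    ims[c]=r.camera(c); cv2.imwrite(f"pics/{c}7.png",ims[c][:,:,::-1])
lo,hi=(100,120,90),(125,255,255)
u=[cent(ims[c],lo,hi,b) for c,b in (("scene",(225,260,290,345)),("top",(190,230,315,345)))]
print(u); a,b=u[0][0],u[1][0]
print(tri(a,b),atz("scene",a,.119),atz("top",b,.119))
s=r.read_state(); print(s['joint_positions'],s['ee_pos'])
pp=np.r_[.5557,.1883,.076,np.radians(-11.5)]; q=red(ims["top"],"top",TB); print(uv("top",q,pp))
for c,b in (("scene",(140,290,200,400)),("top",(120,270,190,390))):
    cv2.imwrite(f"pics/{c}7z.png",cv2.resize(ims[c][b[0]:b[1],b[2]:b[3],::-1],None,fx=4,fy=4,interpolation=cv2.INTER_CUBIC))
E
```

```text
time: 11.15
ee_pos: [0.4846, 0.0074, 0.2027]
eef_rot: [0.452, 0.543, -0.455, 0.542]
ft_force: [0.8, -0.2, 0.2]
width: 0.0364
[(array([308.8046697 , 240.81492027]), 19), (None, 0)]Traceback (most recent call last):
  File "<stdin>", line 8, in <module>
  File "h.py", line 17, in tri
    s=least_squares(f,atz("top",b,.1)); return s.x,np.abs(s.fun).max()
                      ~~~^^^^^^^^^^^^
  File "h.py", line 14, in atz
    o,d=ray(c,uv); return o+d*(z-o[2])/d[2]
        ~~~^^^^^^
  File "h.py", line 11, in ray
    i=CI[c]; n=cv2.undistortPoints(np.float64([[uv]]),K(c),i['distortion'])[0,0]
               ~~~~~~~~~~~~~~~~~~~^^^^^^^^^^^^^^^^^^^^^^^^^^^^^^^^^^^^^^^^^
cv2.error: OpenCV(4.12.0) /io/opencv/modules/calib3d/src/undistort.dispatch.cpp:538: error: (-215:Assertion failed) npoints >= 0 && src.isContinuous() && (depth == CV_32F || depth == CV_64F) in function 'undistortPoints'
```

Run:
```python
from meas import *
L=lambda n:cv2.imread(f"pics/{n}.png")[:,:,::-1].copy()
lo,hi=(100,120,90),(125,255,255)
a7=cent(L("scene7"),lo,hi,(225,260,290,345))[0]; 
for i in ("5","6_2","7"):
    t=L("top"+i); u=cent(t,lo,hi,(195,220,315,345)); print(i,u, atz("top",u[0],.119) if u[1] else '')
print('scene',atz("scene",a7,.119), atz("scene",cent(L("scene0"),lo,hi,(225,260,290,345))[0],.119))
# brass el knob in scene: 
for i in "057":
    k=cent(L("scene"+i),(14,100,90),(24,255,255),(218,240,296,311)); print('knob',k,atz("scene",k[0],.119))
s=r.read_state(); print(np.round(s['joint_positions'],3),s['ee_pos'])
cv2.imwrite("pics/scene7z.png",cv2.resize(L("scene7")[140:290,200:400,::-1],None,fx=4,fy=4,interpolation=cv2.INTER_CUBIC))
pp=np.r_[.5557,.1883,.076,np.radians(-11.5)]; q=red(L("top7"),"top",TB); print(uv("top",q,pp))
```

```text
5 (array([328.7249467 , 204.00852878]), 7) [ 0.49074578 -0.12639476  0.119     ]
6_2 (array([329.19536903, 203.60057887]), 5) [ 0.49204222 -0.12789497  0.119     ]
7 (None, 0) 
scene [ 0.48850645 -0.12710666  0.119     ] [ 0.48225811 -0.12406107  0.119     ]
knob (array([302.55005804, 229.30542658]), 38) [ 0.51005114 -0.08936125  0.119     ]
knob (array([302.76317481, 229.17095116]), 36) [ 0.51086022 -0.0896358   0.119     ]
knob (array([302.92627803, 228.7838565 ]), 33) [ 0.51232018 -0.08928804  0.119     ]
[-0.503  0.041  0.407  1.891 -0.018  1.205  0.088] [0.48825638 0.00767752 0.20798961]
[ -1.74270262 -12.81326892]
```

View pics/scene7z.png

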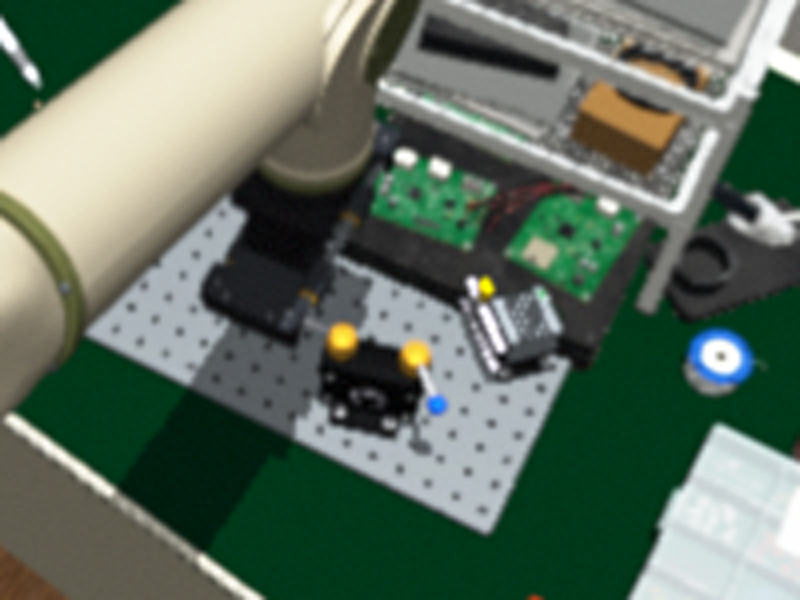

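```bash
python3 -m pendant '[{"translation":[0.03,-2.25,0],"angular":[0,0,-7.4],"hand":0},{"translation":[0.03,-2.25,0],"angular":[0,0,-7.4],"hand":0},{"translation":[0.03,-2.25,0],"angular":[0,0,-7.4],"hand":0},{"translation":[0.03,-2.25,0],"angular":[0,0,-7.4],"hand":0},{"translation":[0.03,-2.25,0],"angular":[0,0,-7.4],"hand":0},{"translation":[0.03,-2.25,0],"angular":[0,0,-7.4],"hand":0},{"translation":[0,0,-1.5],"angular":[0,0,0],"hand":0},{"translation":[0,0,-1.5],"angular":[0,0,0],"hand":0},{"translation":[0,0,0],"angular":[0,0,0],"hand":0}]' 4
python3 - <<'E'
from h import *
print(R.from_quat(r.read_state()['eef_rot']).as_matrix()[:,1])
for c,b in (("scene",(140,290,200,400)),):
    a=r.camera(c)[:,:,::-1]; cv2.imwrite(f"pics/{c}8.png",a); cv2.imwrite(f"pics/{c}8z.png",cv2.resize(a[b[0]:b[1],b[2]:b[3]],None,fx=4,fy=4,interpolation=cv2.INTER_CUBIC))
E
```

```text
time: 12.15
ee_pos: [0.4863, -0.1271, 0.1714]
eef_rot: [-0.624, -0.331, 0.626, -0.33]
ft_force: [-0.6, -0.0, 0.4]
width: 0.0433
[ 0.82684897 -0.56241673 -0.00286489]
```

View pics/scene8z.png

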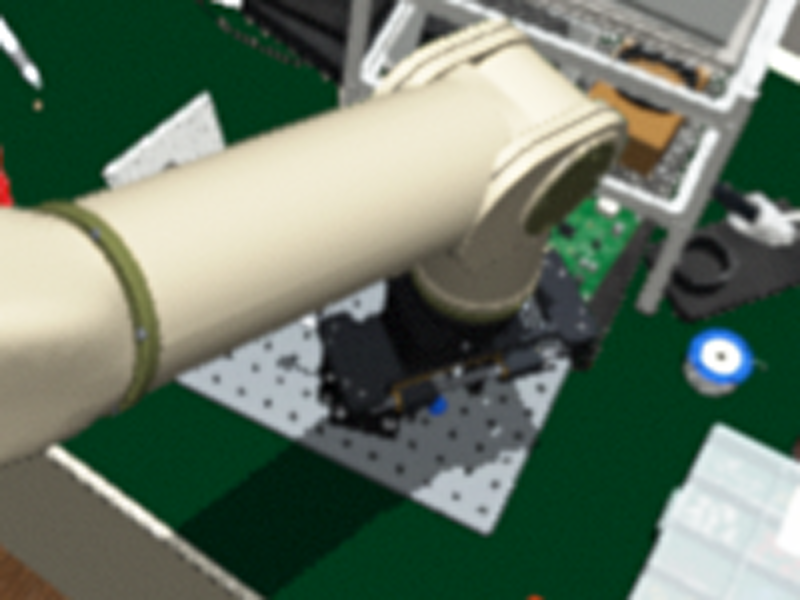

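```bash
python3 -m pendant '[{"translation":[0.3,0,-2],"angular":[0,0,0],"hand":0},{"translation":[0,0,-1.8],"angular":[0,0,0],"hand":0},{"translation":[0,0,0],"angular":[0,0,0],"hand":0}]' 4
python3 -m pendant '[{"translation":[0,0,0],"angular":[0,0,0],"hand":-0.5},{"translation":[0,0,0],"angular":[0,0,0],"hand":-1},{"translation":[0,0,0],"angular":[0,0,0],"hand":-1},{"translation":[0,0,0],"angular":[0,0,0],"hand":-1},{"translation":[0,0,0],"angular":[0,0,0],"hand":-1}]' 4
```

```text
time: 12.5
ee_pos: [0.4899, -0.1266, 0.1343]
eef_rot: [-0.624, -0.331, 0.626, -0.331]
ft_force: [-0.5, -0.7, 0.2]
width: 0.0435
time: 13.0
ee_pos: [0.491, -0.1268, 0.1359]
eef_rot: [0.625, 0.331, -0.625, 0.331]
ft_force: [-1.4, 0.1, 2.0]
width: 0.0151
```

```bash
python3 -m pendant '[{"translation":[0.46,-0.27,0],"angular":[0,0,7],"hand":-1},{"translation":[0.5,-0.21,0],"angular":[0,0,7],"hand":-1},{"translation":[0.52,-0.15,0],"angular":[0,0,7],"hand":-1},{"translation":[0.53,-0.09,0],"angular":[0,0,7],"hand":-1},{"translation":[0,0,0],"angular":[0,0,0],"hand":-1}]'
python3 -m pendant '[{"translation":[0.54,-0.02,0],"angular":[0,0,7],"hand":-1},{"translation":[0.54,0.05,0],"angular":[0,0,7],"hand":-1},{"translation":[0,0,0],"angular":[0,0,0],"hand":-1}]'
python3 - <<'E'
from meas import *
pp=np.r_[.5557,.1883,.076,np.radians(-11.5)]
for i in range(2):
    im=r.camera("top"); s=red(im,"top",TB); print(s,uv("top",s,pp))
    cv2.imwrite(f"pics/top9_{i}.png",im[:,:,::-1])
cv2.imwrite("pics/top9s.png",cv2.resize(im[155:210,205:260,::-1],(600,600),interpolation=cv2.INTER_CUBIC))
a=r.camera("scene")[:,:,::-1]; cv2.imwrite("pics/scene9.png",a); cv2.imwrite("pics/scene9z.png",cv2.resize(a[140:290,200:400],None,fx=4,fy=4,interpolation=cv2.INTER_CUBIC))
E
```

```text
time: 13.5
ee_pos: [0.5115, -0.1347, 0.1359]
eef_rot: [0.526, 0.472, -0.526, 0.473]
ft_force: [-0.1, -1.6, 2.7]
width: 0.0155
time: 13.8
ee_pos: [0.5222, -0.1345, 0.136]
eef_rot: [0.465, 0.532, -0.465, 0.533]
ft_force: [2.0, -4.3, 3.2]
width: 0.015
[228.84437086 185.12913907] [-2.79750146  2.52013372]
[228.94224924 185.04255319] [-2.39169127  1.88805238]
```

View pics/top9s.png

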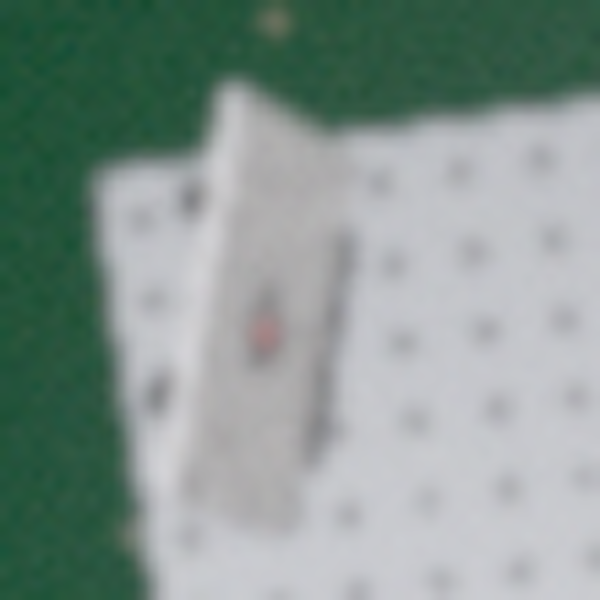

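View pics/scene9z.png

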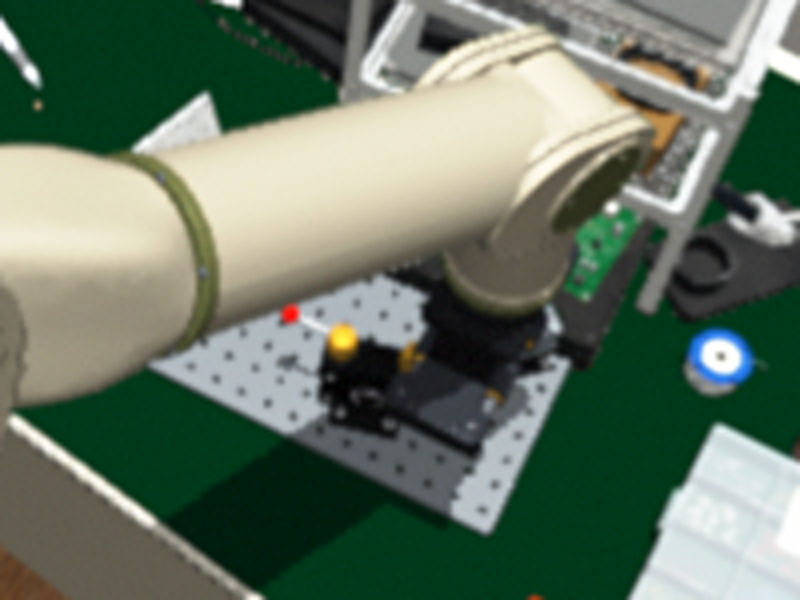

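```bash
python3 -m pendant '[{"translation":[0,0,0],"angular":[0,0,0],"hand":-0.3},{"translation":[0,0,0],"angular":[0,0,0],"hand":0},{"translation":[0,0,3],"angular":[0,0,0],"hand":0},{"translation":[0,0,4.5],"angular":[0,0,0],"hand":0},{"translation":[0,0,4],"angular":[0,0,0],"hand":0}]'
python3 -m pendant '[{"translation":[-1.6,4.35,0],"angular":[0,0,0],"hand":0},{"translation":[-1.6,4.35,0],"angular":[0,0,0],"hand":0},{"translation":[-1.6,4.35,0],"angular":[0,0,0],"hand":0},{"translation":[-1.6,4.35,0],"angular":[0,0,0],"hand":0},{"translation":[-1.6,4.35,0],"angular":[0,0,0],"hand":0},{"translation":[-1.6,4.35,0],"angular":[0,0,0],"hand":0},{"translation":[-1.6,4.35,0],"angular":[0,0,0],"hand":0},{"translation":[-1.6,4.35,0],"angular":[0,0,0],"hand":0},{"translation":[-1.6,4.35,0],"angular":[0,0,0],"hand":0},{"translation":[-1.6,4.35,0],"angular":[0,0,0],"hand":0},{"translation":[-1.6,4.35,0],"angular":[0,0,0],"hand":0},{"translation":[-1.6,4.35,0],"angular":[0,0,0],"hand":0},{"translation":[-1.6,4.35,0],"angular":[0,0,0],"hand":0},{"translation":[-1.6,4.35,0],"angular":[0,0,0],"hand":0},{"translation":[-1.6,4.35,0],"angular":[0,0,0],"hand":0},{"translation":[-1.6,4.35,0],"angular":[0,0,0],"hand":0}]'
python3 - <<'E'
from meas import *
for c in("scene","top"):
    a=np.mean([r.camera(c).astype(float) for _ in range(4)],0).astype(np.uint8); cv2.imwrite(f"pics/{c}10.png",a[:,:,::-1])
    b=(155,210,220,275) if c=="scene" else (155,210,205,260)
    cv2.imwrite(f"pics/{c}10s.png",cv2.resize(a[b[0]:b[1],b[2]:b[3],::-1],(600,600),interpolation=cv2.INTER_CUBIC))
pp=np.r_[.5557,.1883,.076,np.radians(-11.5)]
L=lambda n:cv2.imread(f"pics/{n}.png")[:,:,::-1].copy()
t=red(L("top10"),"top",TB); s=red(L("scene10"),"scene",(165,205,225,262)); print(t,s,uv("top",t,pp),uv("scene",s,pp) if s is not None else '')
print('ring s',uv("scene",dark(L("scene0"),(177,190,236,249)),pp))
E
```

```text
time: 14.45
ee_pos: [0.5212, -0.133, 0.2518]
eef_rot: [0.465, 0.533, -0.465, 0.532]
ft_force: [1.3, -0.4, 0.0]
width: 0.0415
time: 16.05
ee_pos: [0.2641, 0.5637, 0.2501]
eef_rot: [0.465, 0.533, -0.466, 0.532]
ft_force: [1.3, 0.1, -0.2]
width: 0.0434
[228.86571429 185.30285714] [242.06658446 184.44389642] [-3.28971577  2.05117234] [-5.77752025 -3.97597499]
ring s [-3.6649758   1.78017153]
```

View pics/scene10s.png

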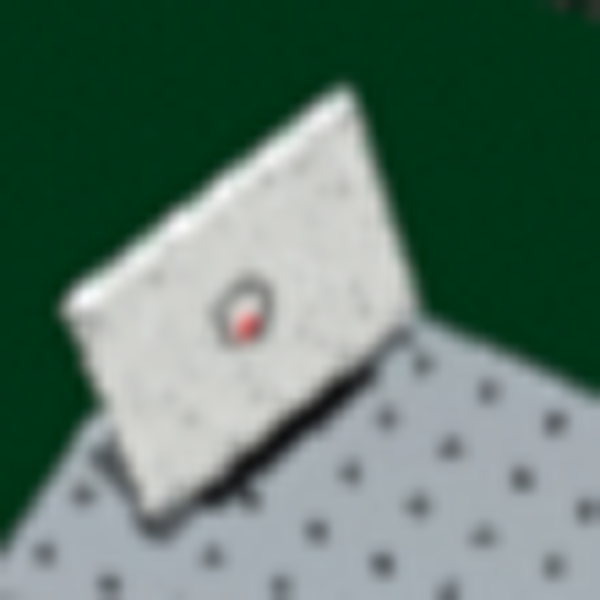

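View pics/top10s.png

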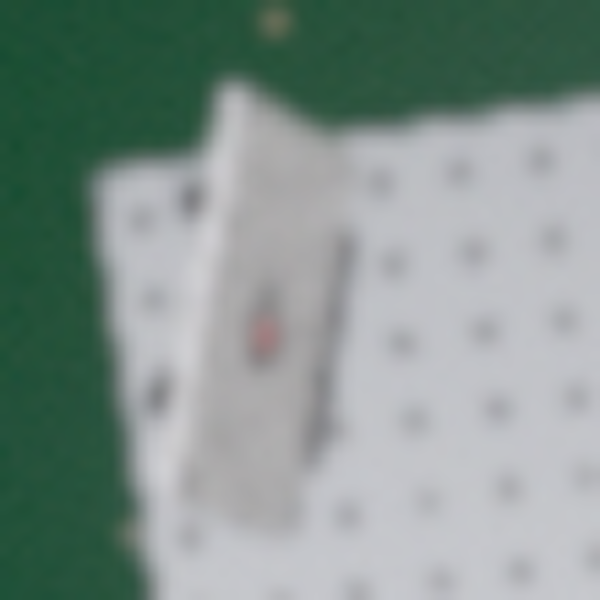

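```bash
python3 -m pendant '[{"translation":[1.61,-4.36,0],"angular":[0,0,0],"hand":0},{"translation":[1.61,-4.36,0],"angular":[0,0,0],"hand":0},{"translation":[1.61,-4.36,0],"angular":[0,0,0],"hand":0},{"translation":[1.61,-4.36,0],"angular":[0,0,0],"hand":0},{"translation":[1.61,-4.36,0],"angular":[0,0,0],"hand":0},{"translation":[1.61,-4.36,0],"angular":[0,0,0],"hand":0},{"translation":[1.61,-4.36,0],"angular":[0,0,0],"hand":0},{"translation":[1.61,-4.36,0],"angular":[0,0,0],"hand":0},{"translation":[1.61,-4.36,0],"angular":[0,0,0],"hand":0},{"translation":[1.61,-4.36,0],"angular":[0,0,0],"hand":0},{"translation":[1.61,-4.36,0],"angular":[0,0,0],"hand":0},{"translation":[1.61,-4.36,0],"angular":[0,0,0],"hand":0},{"translation":[1.61,-4.36,0],"angular":[0,0,0],"hand":0},{"translation":[1.61,-4.36,0],"angular":[0,0,0],"hand":0},{"translation":[1.61,-4.36,0],"angular":[0,0,0],"hand":0},{"translation":[1.61,-4.36,0],"angular":[0,0,0],"hand":0},{"translation":[0,0,-2.5],"angular":[0,0,0],"hand":0},{"translation":[0,0,-2.5],"angular":[0,0,0],"hand":0},{"translation":[0,0,0],"angular":[0,0,0],"hand":0}]'
```

```text
time: 18.35
ee_pos: [0.5212, -0.1359, 0.198]
eef_rot: [0.465, 0.534, -0.466, 0.531]
ft_force: [0.1, 0.6, -0.3]
width: 0.0437
```

```bash
python3 -m pendant '[{"translation":[0,0.1,-3],"angular":[0,0,0],"hand":0},{"translation":[0,0,-3.3],"angular":[0,0,0],"hand":0},{"translation":[0,0,0],"angular":[0,0,0],"hand":0},{"translation":[0,0,0],"angular":[0,0,0],"hand":-0.5},{"translation":[0,0,0],"angular":[0,0,0],"hand":-1},{"translation":[0,0,0],"angular":[0,0,0],"hand":-1},{"translation":[0,0,0],"angular":[0,0,0],"hand":-1},{"translation":[0,0,0],"angular":[0,0,0],"hand":-1}]' 4
python3 -m pendant '[{"translation":[0.45,0.09,0],"angular":[0,0,6],"hand":-1},{"translation":[0.44,0.14,0],"angular":[0,0,6],"hand":-1},{"translation":[0.43,0.18,0],"angular":[0,0,6],"hand":-1},{"translation":[0,0,0],"angular":[0,0,0],"hand":-1},{"translation":[0,0,0],"angular":[0,0,0],"hand":-1}]'
```

```text
time: 19.15
ee_pos: [0.5236, -0.1345, 0.1383]
eef_rot: [0.465, 0.532, -0.465, 0.533]
ft_force: [-1.9, -0.9, 3.2]
width: 0.0151
time: 19.65
ee_pos: [0.5371, -0.1304, 0.1381]
eef_rot: [0.377, 0.598, -0.377, 0.599]
ft_force: [1.0, -0.9, 5.5]
width: 0.0151
```

```bash
python3 -m pendant '[{"translation":[0,0,0],"angular":[0,0,0],"hand":-0.3},{"translation":[0,0,0],"angular":[0,0,0],"hand":0},{"translation":[0,0,3],"angular":[0,0,0],"hand":0},{"translation":[0,0,4.5],"angular":[0,0,0],"hand":0},{"translation":[0,0,4],"angular":[0,0,0],"hand":0}]'
python3 -m pendant '[{"translation":[-1.7,4.35,0],"angular":[0,0,0],"hand":0},{"translation":[-1.7,4.35,0],"angular":[0,0,0],"hand":0},{"translation":[-1.7,4.35,0],"angular":[0,0,0],"hand":0},{"translation":[-1.7,4.35,0],"angular":[0,0,0],"hand":0},{"translation":[-1.7,4.35,0],"angular":[0,0,0],"hand":0},{"translation":[-1.7,4.35,0],"angular":[0,0,0],"hand":0},{"translation":[-1.7,4.35,0],"angular":[0,0,0],"hand":0},{"translation":[-1.7,4.35,0],"angular":[0,0,0],"hand":0},{"translation":[-1.7,4.35,0],"angular":[0,0,0],"hand":0},{"translation":[-1.7,4.35,0],"angular":[0,0,0],"hand":0},{"translation":[-1.7,4.35,0],"angular":[0,0,0],"hand":0},{"translation":[-1.7,4.35,0],"angular":[0,0,0],"hand":0},{"translation":[-1.7,4.35,0],"angular":[0,0,0],"hand":0},{"translation":[-1.7,4.35,0],"angular":[0,0,0],"hand":0},{"translation":[-1.7,4.35,0],"angular":[0,0,0],"hand":0},{"translation":[-1.7,4.35,0],"angular":[0,0,0],"hand":0},{"translation":[0,0,0],"angular":[0,0,0],"hand":0}]'
python3 - <<'E'
from meas import *
for c in("scene","top"):
    a=np.mean([r.camera(c).astype(float) for _ in range(4)],0).astype(np.uint8); cv2.imwrite(f"pics/{c}11.png",a[:,:,::-1])
    b=(155,210,220,275) if c=="scene" else (155,210,205,260)
    cv2.imwrite(f"pics/{c}11s.png",cv2.resize(a[b[0]:b[1],b[2]:b[3],::-1],(600,600),interpolation=cv2.INTER_CUBIC))
    cv2.imwrite(f"pics/{c}11z.png",a[:,:,::-1])
pp=np.r_[.5557,.1883,.076,np.radians(-11.5)]
L=lambda n:cv2.imread(f"pics/{n}.png")[:,:,::-1].copy()
t=red(L("top11"),"top",TB); s=red(L("scene11"),"scene",(165,205,225,262)); print(t,s,uv("top",t,pp),uv("scene",s,pp) if s is not None else '')
print('ring s',uv("scene",dark(L("scene0"),(177,190,236,249)),pp))
E
```

```text
time: 20.15
ee_pos: [0.5359, -0.1302, 0.2538]
eef_rot: [0.376, 0.599, -0.376, 0.598]
ft_force: [1.2, 0.1, 0.1]
width: 0.0416
time: 21.85
ee_pos: [0.2591, 0.5701, 0.2506]
eef_rot: [0.373, 0.601, -0.375, 0.599]
ft_force: [-0.3, -1.4, -0.3]
width: 0.0434
[228.7639485  184.73927039] [241.64632059 183.39589276] [-1.74201552  3.83069602] [-6.03555681  1.34408211]
ring s [-3.6649758   1.78017153]
```

View pics/scene11s.png

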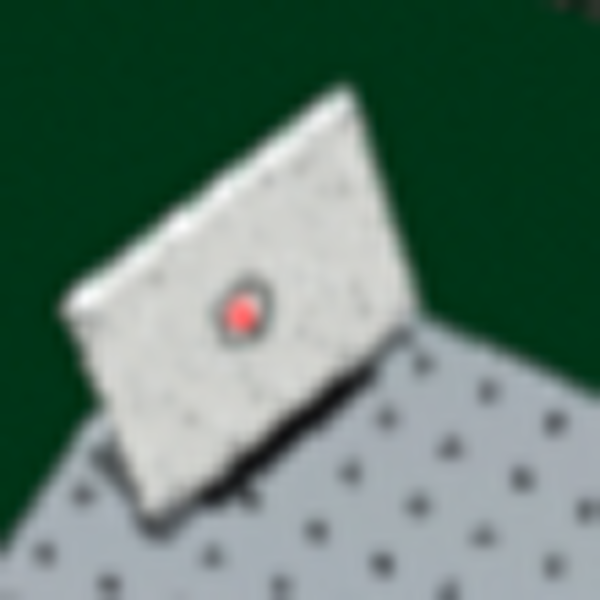

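View pics/top11s.png

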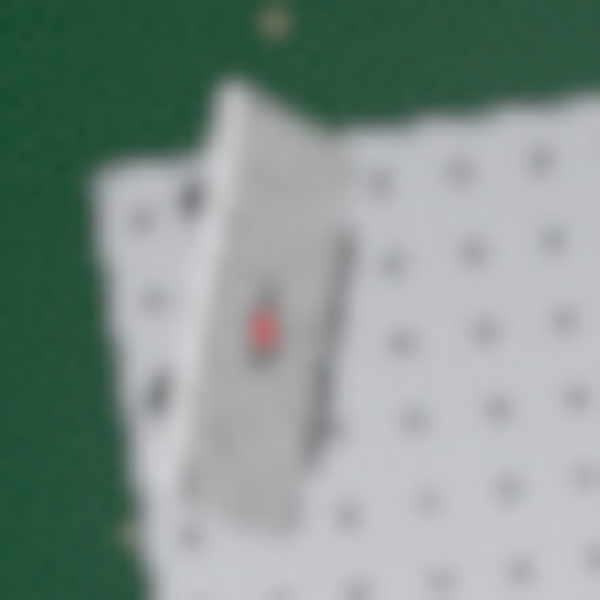

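View pics/scene11z.png

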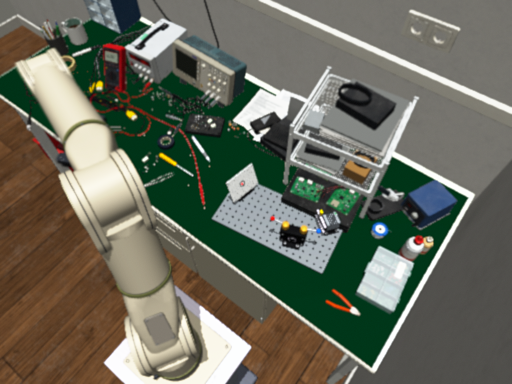

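```bash
python3 -c "
from bench import r
s=r.read_state(); print(s['time'],s['ft_force']); print(r.close_job())"
```

```text
22.25 [-0.3141496  -0.44318739 -0.43009239]
the job is handed in; nothing more can be done
None
```

The bench is lined up and the job is handed in at 22.25 s of the 61 s allowed. The shutter is open and the red spot lies inside the black ring.

- **Shutter:** I pushed the yellow tab with closed fingers until it came against its stop, about 10 N on the tool. A later picture showed the tab about 22 mm along its slide.
- **Screws:** I gripped each ball lightly at 4 N. I turned the red-ball screw about 68° clockwise and the blue-ball screw about 60° counter-clockwise in two goes, checking the spot in the pictures between them.
- **Last check:** The two cameras disagree a little. The top camera put the spot within about 0.3 mm of the ring's centre. The scene camera put it about 2.4 mm left and 0.4 mm low. Both are inside the 5.5 mm limit.
- **Robot:** The arm is back near its start pose. The last force reading was at noise level, under 1 N. I saw no sign of contact with the mirror or screen, and the loose tools looked undisturbed in the last picture, though I did not measure their positions.

The trained networks did not find the ring and gave no usable fix on the spot. Those positions come from image colour and brightness with the calibration, and from a screen angle I picked to match how the spot moved.

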